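# Fit the sound fuse, scrap the empty shell

## Robot

A 7-joint arm with a two-finger parallel gripper is mounted at the origin on the work surface. World frame = base frame: x ahead of the robot, y to its left, z up, the work surface at z = 0. Lengths are in m, angles in rad, forces in N, time in s.
With the tool pointing down it reaches from about 0.425 to 0.925 m from the base axis. Payload 6.8 kg.
Tool frame: the origin (TCP) lies between the finger pads; the fingertips stand 11 mm ahead of it and the grasp point (between the pads) lies 8 mm behind it; z points along the fingers, y is the line along which they close (so a half turn about z gives the same grasp; the last joint's range is limited). The gripper opens to 85 mm and grips with 20 to 120 N. Pads are 22 mm wide; open, the fingers measure 114 mm over their backs; the gripper's body (76 mm by 85 mm) begins 54 mm behind the grasp point. The pads swing forward as they close: fully open they stand 13 mm farther back than shut.
Start: joints at [-1.221, 0.477, 0.022, 1.555, -0.011, 1.109, -0.083], TCP at [0.298, 0.606, 0.242] pointing down, gripper open.
Joint ranges: [-2.96, 2.96], [-0.34, 2.1], [-1.41, 1.46], [0.24, 2.44], [-1.37, 4.51], [0.17, 1.92], [-2.96, 2.96]. Speed limits (rad/s): [2.39, 2.39, 3.14, 3.14, 3.14, 3.14, 3.14].

## Interface

Orientations are given as a rotation vector (axis times angle).
In Python, from bench import r gives the robot as it stands.
- The arm moves only by the tool send_rows, never from a script. Its argument "deltas" is a list of rows, each an object of numbers: "dx", "dy", "dz": the shift along the world's x, y, z in mm; "rx", "ry", "rz": the turn, a rotation vector about the world's x, y, z in degrees. A call has 1 to 5 rows; each row is the pose to reach, as a shift and turn from the pose commanded when the call began; what a row does not reach only later rows make up. A row lasts 1/12 s, in which the tool goes at most 41.7 mm and 7.16 degrees, less where a joint would pass 70% of its speed; a pose out of reach is approached as far as the arm can. A call with a gripper value outside its range is refused whole. "jaw" is the finger opening in mm, from 0 to 85.4, set as the call begins (left out, the last holds). The fingers move at their own pace and stop on an object; "newtons" is the grip in N (left out, the last holds). Time passes only in rows, so rows that repeat a pose let the fingers close. It gives the time, the measured TCP pose, the force, the opening and the grip force at its end, in the units of the state.
- r.get_obs(): the state, without advancing time (a new reading comes with each control period).
- r.grab_frame(name): name is "scene" or "top"; returns a dict with "frame" (384x512x3 uint8, blue, green, red), "z_map" (384x512 float32, m along the optical axis (not along the pixel's ray), 0 where there is no reading), "vertical_fov" (degrees; the focal length in pixels is half the picture's height over the tangent of half this angle, whatever the lens; pixels are square), "cx", "cy" (the principal point, pixels), "xyz" and "orientation" of the camera in the world. Camera axes: x right, y down, z forward; pixel columns grow to the right and rows downward; lengths in m; the calibration is good to about 2 mm. A picture is of the moment at which its call begins.
- r.hand_in(): hands the job in; it is judged then, once.
The state is a dict: "clock": time; "joints": joint angles; "qvel": joint speeds; "tau": joint torques, N m; "tcp_pos": TCP position; "orientation": TCP orientation; "contact_force": force on the tool from outside, world axes, zero at the start; "moment": the same for the moment, N m; "grip_width": finger opening in m; "gripper_force": force on a finger pad.
Only numpy, scipy, OpenCV 4.12 (cv2) and the standard library are available. Lean on these libraries where they do the work, as an engineer would, in place of code of your own. Each camera call takes 0.05 s, during which the arm holds its last target. There are 200 camera calls.

## Task

Two look-alike cartridge fuses lie in the blue cradle tray: one is filled and sound, the other is an empty shell that is much lighter. Feel by lifting which is which, snap the filled one sideways down into the two brass spring clips of the black fuse holder so that it is fully home and centred, with both clips on its copper caps, and put the empty shell in the red scrap bin. Leave the screwdriver, wrench, multimeter and tape roll where they are.

Things in the scene. Friction and masses are not known exactly. Their poses are not given: they have to be found in the camera images.
- cartridge_1: one of two cartridge fuses that look exactly alike: a cylinder 27 mm in diameter, 140 mm long, cream tube with a 30 mm long copper cap at each end. Origin on its axis at mid-length, x along the cylinder (it may be rolled about x). Which is the filled one (about 300 g) and which the empty shell (about 110 g) can be told only by lifting.
- cartridge_2: one of two cartridge fuses that look exactly alike: a cylinder 27 mm in diameter, 140 mm long, cream tube with a 30 mm long copper cap at each end. Origin on its axis at mid-length, x along the cylinder (it may be rolled about x). Which is the filled one (about 300 g) and which the empty shell (about 110 g) can be told only by lifting.
- clip_seat (a point): the axis, at mid-length, of a fully seated fuse in the holder, 42 mm above the bench; x along the seated fuse, z up. Pushing a fuse straight down, level, over both clips at once takes 10 to 15 N in all, most while its axis is 10 to 20 mm above this point; below that the jaws pull it home onto rigid seats and hold it. Either end may face either way.
- fuse_holder: fixed to the bench: black base 190 (x) x 66 (y) x 14 mm high, origin at the centre of its underside. Two brass C-shaped spring clips at x = -56 and +56 mm, each 14 mm wide along x, open at the top, flared, 60 mm high in all; 98 mm are free between them. Their sprung lips stand 18 mm apart, 52 mm above the bench, and snap over the fuse.
- cradle_tray: fixed blue tray that carries the two fuses at the start: 170 (x) x 210 (y) mm, 8 mm thick, origin at the centre of its underside. Places at y = +55 and -55 mm: a fuse lies level along the tray's x, its axis 34 mm above the bench, on V supports at x = -50 and +50 mm (12 mm wide, tops 30 mm above the bench), free in the middle.
- scrap_bin: the fixed red scrap bin, open at the top: 250 (x) x 180 (y) x 70 mm high outside, walls and floor 4 mm. Origin at the centre of the underside.
- screwdriver: screwdriver with a green handle lying on the bench between robot and holder; bystander.
- wrench: steel wrench lying on the bench beyond the holder; bystander.
- multimeter: yellow hand multimeter, 150 x 75 x 38 mm, lying on the bench at the far side; bystander.
- tape_roll: blue roll of tape, 90 mm across, 19 mm high, lying flat at the far side; bystander.
Things that resemble listed ones, but are neither listed nor needed, are in the scene too. What is shaped like the cartridge_2 but purple is not meant.

How it is judged:
At the end, for the whole second after the job is handed in: The filled fuse lies in both clips, centred within 6 mm along, 3 mm sideways, 3 mm in height and 0.06 rad of the seat; the empty shell lies in the bin, its centre inside the walls, under 55 mm high, pressing on it with less than 2 N as only the light one can; both at rest (((x of cartridge_1 in the frame of clip_seat between -0.006 and 0.006 m and y of cartridge_1 in the frame of clip_seat between -0.003 and 0.003 m and z of cartridge_1 in the frame of clip_seat between -0.003 and 0.003 m and angle between the x axis of cartridge_1 and the x axis of clip_seat, either way round below 0.06 rad and linear speed of each of cartridge_1, cartridge_2 below 0.02 m/s and x of cartridge_2 in the frame of scrap_bin between -0.115 and 0.115 m and y of cartridge_2 in the frame of scrap_bin between -0.08 and 0.08 m and z of cartridge_2 in the frame of scrap_bin between 0 and 0.055 m and contact force between cartridge_2 and scrap_bin below 2 N) or (x of cartridge_2 in the frame of clip_seat between -0.006 and 0.006 m and y of cartridge_2 in the frame of clip_seat between -0.003 and 0.003 m and z of cartridge_2 in the frame of clip_seat between -0.003 and 0.003 m and angle between the x axis of cartridge_2 and the x axis of clip_seat, either way round below 0.06 rad and linear speed of each of cartridge_2, cartridge_1 below 0.02 m/s and x of cartridge_1 in the frame of scrap_bin between -0.115 and 0.115 m and y of cartridge_1 in the frame of scrap_bin between -0.08 and 0.08 m and z of cartridge_1 in the frame of scrap_bin between 0 and 0.055 m and contact force between cartridge_1 and scrap_bin below 2 N))); the robot touches nothing.
It fails at once if the screwdriver, wrench, multimeter or tape roll is shifted by more than 40 mm (distance of any of screwdriver, wrench, multimeter, tape_roll from where it was at the start of the episode above 0.04 m).
It also fails if it takes over 64 s, if anything falls off the work surface, if the arm or the gripper's body presses on something with over 40 N, if the wrist force passes 120 N, or if a joint passes its speed limit or range.

## Working session

There is one attempt and no reset: what is moved stays moved. The work goes in short steps, Python scripts to look and compute and a tool call to move; the robot and the scene stay as the last step left them, time stands still between calls to the robot, and variables do not carry over. Pictures are saved under pics/ and viewed, at most 10 in all, crops included, and the job is handed in when it is done.

Besides the shell and the picture viewer there is one more tool, called after "Emit:" in YAML: its name, and indented under it one key for each argument. send_rows: Moves the arm, as the interface text tells. Its arguments: {"type":"object","properties":{"deltas":{"type":"array","items":{"type":"object","properties":{"dx":{"type":"number"},"dy":{"type":"number"},"dz":{"type":"number"},"rx":{"type":"number"},"ry":{"type":"number"},"rz":{"type":"number"}}}},"jaw":{"type":"number"},"newtons":{"type":"number"}},"required":["deltas"]}

```bash
mkdir -p pics
cat > h.py <<'E'
import numpy as np, cv2
from scipy.spatial.transform import Rotation as R
from bench import r
def grab(n,save=None):
    f=r.grab_frame(n)
    if save: cv2.imwrite('pics/'+save,f['frame'])
    return f
def cal(f):
    F=192/np.tan(np.radians(f['vertical_fov'])/2)
    o=np.array(f['orientation'],float)
    M=R.from_rotvec(o).as_matrix() if o.size==3 else o.reshape(3,3)
    return F,M,np.array(f['xyz'])
def ray(f,u,v,z):
    F,M,c=cal(f); d=M@np.array([(u-f['cx'])/F,(v-f['cy'])/F,1]); return c+d*(z-c[2])/d[2]
def cloud(f):
    F,M,c=cal(f); v,u=np.mgrid[:384,:512]; Z=f['z_map']
    P=np.stack([(u-f['cx'])/F*Z,(v-f['cy'])/F*Z,Z],-1)@M.T+c
    P[Z==0]=np.nan; return P
E
python3 - <<'E'
from h import *
for n in('scene','top'):
    f=grab(n,n+'1.png'); print(n,f['xyz'],f['orientation'],f['vertical_fov'],f['cx'],f['cy'])
o=r.get_obs();print(o)
E
```

```text
scene [1.0738865  0.66578572 0.83547291] [-0.86826982 -2.47865375  1.11041666] 53.64942383372237 251.06322166768777 192.2040816234431
top [0.35436715 0.00691886 1.1629362 ] [-2.10710286  2.17396472 -0.14623104] 52.90021959053709 254.83116994133277 189.87924672994612
{'clock': 0.1, 'joints': array([-1.22108939,  0.47770726,  0.02232946,  1.55632371, -0.01150258,
        1.10931382, -0.08311402]), 'qvel': array([-0.00073552, -0.00175871, -0.00077612, -0.00289106,  0.0005058 ,
       -0.00052987, -0.00020151]), 'tau': array([ 3.47593923e-03, -5.97760928e+01,  1.61302663e+00, -2.81954312e+01,
        1.27623189e-02,  5.05189309e-03,  8.63360924e-06]), 'tcp_pos': array([0.2981139 , 0.60503703, 0.24144169]), 'orientation': array([-7.12772585e-01, -3.05939712e+00,  2.51788583e-03]), 'contact_force': array([ 0.23125685,  0.54615305, -0.21907235]), 'moment': array([-0.05913831,  0.02244213,  0.03686873]), 'gripper_force': 0.0, 'grip_width': 0.08546105579460725}
```

View pics/top1.png

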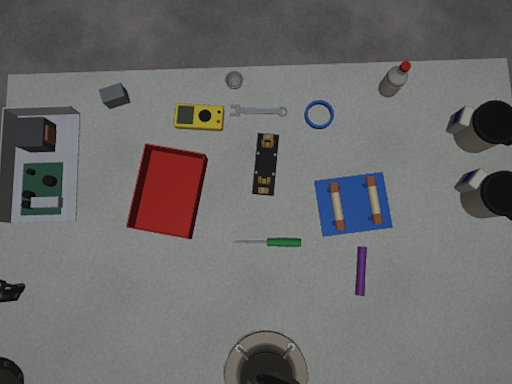

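View pics/scene1.png

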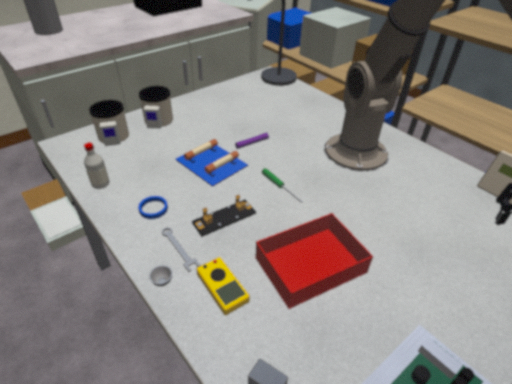

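The top view shows the tray at (353,204) with fuses at (337,206) and (375,199). The purple rod at (361,271) is a decoy. The holder is at (265,164), the bin at (168,191) and the screwdriver at (268,242). Only the two cream and copper cylinders in the blue tray fit the fuse description. I'll measure next and confirm with one crop.

```bash
cat > m.py <<'E'
from h import *
def rect(P,m):
    q=P[m]; q=q[~np.isnan(q).any(1)]
    (c,s,a)=cv2.minAreaRect(q[:,:2].astype(np.float32)*1000)
    if s[0]<s[1]: s=(s[1],s[0]);a+=90
    a=(a+90)%180-90
    return np.round(c,1),np.round(s,1),round(a,1),np.round(np.percentile(q[:,2]*1000,[5,50,95]),1),len(q)
def big(m,k=1):
    n,l,s,_=cv2.connectedComponentsWithStats(m.astype(np.uint8))
    i=np.argsort(-s[1:,4])[:k]+1
    return [l==j for j in i]
E
python3 - <<'E'
from m import *
for n in('top','scene'):
    f=grab(n);P=cloud(f);hsv=cv2.cvtColor(f['frame'],cv2.COLOR_BGR2HSV);H,S,V=cv2.split(hsv)
    x,y,z=P[...,0],P[...,1],P[...,2]
    print(n,'bench z',np.nanmedian(z[(abs(x-.45)<.05)&(abs(y)<.3)]))
    for m in big((H>100)&(H<125)&(S>120)&(x>.3)&(x<.75)&(z<.03)): print('tray',rect(P,m))
    w=(H<25)&(S>40)&(V>60)&(z>.028)&(z<.07)&(y<-.08)&(y>-.5)&(x<.75)&(x>.3)
    for m in big(w,2): print('fuse',rect(P,m), np.nanmedian(P[m],0)*1000)
    for m in big((V<70)&(abs(y+.02)<.15)&(x>.4)&(x<.75)&(z>.006)&(z<.025)): print('base',rect(P,m))
    w=(H<30)&(S>70)&(V>40)&(abs(y+.02)<.12)&(x>.4)&(x<.75)&(z>.025)
    for m in big(w,4): print('clip',rect(P,m))
    for m in big(((H<6)|(H>174))&(S>150)&(y>0)&(x>.3)&(x<.75)): print('bin',rect(P,m))
    if n=='top': cv2.imwrite('pics/crop1.png',cv2.resize(f['frame'][120:300,235:405],None,fx=3.3,fy=3.3,interpolation=cv2.INTER_CUBIC))
E
```

```text
top bench z 0.001637766293206111
tray (array([ 474.1, -276.9]), array([210.1, 167.9]), -84.3, array([ 4. ,  7.8, 11.9]), 2903)
fuse (array([ 479.9, -330.1]), array([136.4,  25.6]), 5.6, array([38.7, 44.4, 49. ]), 341) [ 481.11943232 -327.31174291   44.36903563]
fuse (array([ 465.1, -222.5]), array([136.9,  26.6]), 5.4, array([39.4, 44.6, 49.1]), 340) [ 464.195818   -219.36662468   44.56420338]
base (array([604.4, -18.1]), array([187.1,  63.9]), -7.1, array([10.4, 13.9, 17.5]), 945)
clip (array([550.6, -11. ]), array([13.,  9.]), -1.8, array([26.2, 28.8, 32.2]), 20)
clip (array([663.7, -10.7]), array([16.1,  7.3]), -15.5, array([27.6, 55.1, 60.7]), 19)
clip (array([548.4, -23.8]), array([14. ,  6.1]), -0.5, array([27.2, 54.7, 61.9]), 19)
clip (array([661.1, -23.8]), array([12.8,  9.1]), -1.7, array([26.4, 28.2, 32.1]), 19)
bin (array([524.3, 271.4]), array([246.9, 179.5]), -11.9, array([ 0.8,  5.1, 67.1]), 5543)
scene bench z 0.0015289732491192698
tray (array([ 478.6, -275.3]), array([209.2, 169.7]), -84.1, array([ 4.2,  7.3, 18.1]), 1114)
fuse (array([ 469.8, -217.6]), array([141.9,  24.2]), 6.3, array([36.2, 43.1, 47.9]), 188) [ 474.02867153 -214.53217285   43.06343886]
fuse (array([ 486.2, -327.3]), array([142. ,  26.3]), 5.7, array([36.1, 43.5, 47.6]), 186) [ 488.11037345 -322.85874375   43.53584428]
base (array([612.7, -14.3]), array([180.8,  63.5]), -7.5, array([ 9.8, 12.9, 15.7]), 599)
clip (array([664.2, -23.2]), array([37.6, 13.9]), 83.1, array([26.2, 41.6, 57.9]), 78)
clip (array([553.2,  -9.7]), array([37.5, 14.9]), 83.8, array([26.4, 42. , 57. ]), 71)
bin (array([528.7, 273.9]), array([250.9, 181.9]), -11.8, array([ 0.8,  4.6, 66.4]), 5262)
```

View pics/crop1.png

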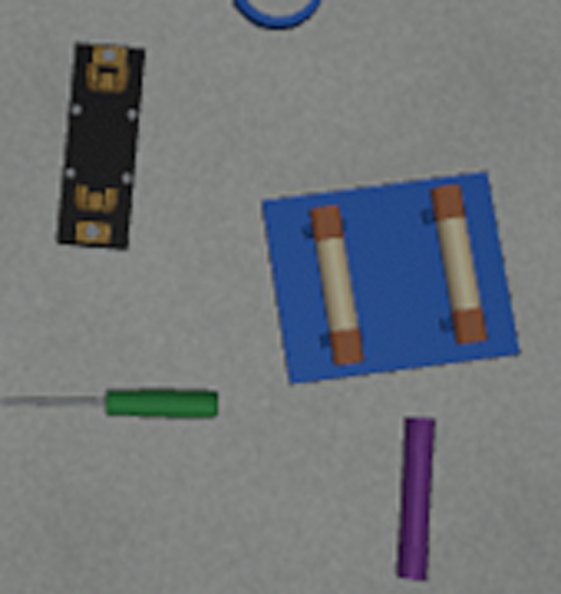

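The crop confirms it: the two copper-capped cream fuses lie in the blue tray, and the separate purple rod is the decoy. Averaging both views, fuse A is at about (467,-220) and fuse B at (483,-329), both at yaw 5.7°. The holder is at about (606,-17) with yaw -7°. Moving to fuse A.

Emit:
send_rows:
  deltas:
    - {"dx": 30,"dy": -28,"rz": 6.4}
    - {"dx": 60,"dy": -56,"rz": 12.8}
    - {"dx": 90,"dy": -84,"rz": 19.2}
    - {"dx": 115,"dy": -116,"rz": 25.6}
    - {"dx": 135,"dy": -150,"rz": 31.9}
  jaw: 60
  newtons: 50

```text
$.deltas[0]: bad value
```

Emit:
send_rows:
  deltas:
    - {"dx": 10,"dy": -40}
    - {"dx": 20,"dy": -80}
    - {"dx": 30,"dy": -120}
    - {"dx": 40,"dy": -160}
    - {"dx": 50,"dy": -200}

```text
$.deltas[0]: bad value
```

Emit:
send_rows:
  deltas:
    - {"dx": 0,"dy": -40}
    - {"dx": 0,"dy": -80}
    - {"dx": 0,"dy": -120}
    - {"dx": 0,"dy": -160}
    - {"dx": 0,"dy": -200}

```text
$.deltas[0]: bad value
```

Emit:
send_rows:
  deltas:
    - {"dx": 30,"dy": -28,"dz": 0,"rx": 0,"ry": 0,"rz": 6.4}
    - {"dx": 60,"dy": -56,"dz": 0,"rx": 0,"ry": 0,"rz": 12.8}
    - {"dx": 90,"dy": -84,"dz": 0,"rx": 0,"ry": 0,"rz": 19.2}
    - {"dx": 115,"dy": -116,"dz": 0,"rx": 0,"ry": 0,"rz": 25.6}
    - {"dx": 135,"dy": -150,"dz": 0,"rx": 0,"ry": 0,"rz": 31.9}
  jaw: 60
  newtons: 50

```text
clock: 0.62
tcp_pos: [0.4353, 0.4538, 0.242]
orientation: [-0.163, 3.137, -0.0]
contact_force: [0.5, 0.0, 0.3]
grip_width: 0.0603
gripper_force: 0.0
```

Emit:
send_rows:
  deltas:
    - {"dx": 10,"dy": -40,"dz": 0,"rx": 0,"ry": 0,"rz": 0}
    - {"dx": 20,"dy": -80,"dz": 0,"rx": 0,"ry": 0,"rz": 0}
    - {"dx": 30,"dy": -120,"dz": 0,"rx": 0,"ry": 0,"rz": 0}
    - {"dx": 40,"dy": -160,"dz": 0,"rx": 0,"ry": 0,"rz": 0}
    - {"dx": 50,"dy": -200,"dz": 0,"rx": 0,"ry": 0,"rz": 0}

```text
clock: 1.03
tcp_pos: [0.4834, 0.2534, 0.2423]
orientation: [-0.155, 3.138, 0.0]
contact_force: [0.9, 0.9, 0.8]
grip_width: 0.0598
gripper_force: 0.0
```

Emit:
send_rows:
  deltas:
    - {"dx": 0,"dy": -40,"dz": 0,"rx": 0,"ry": 0,"rz": 0}
    - {"dx": 0,"dy": -80,"dz": 0,"rx": 0,"ry": 0,"rz": 0}
    - {"dx": 0,"dy": -120,"dz": 0,"rx": 0,"ry": 0,"rz": 0}
    - {"dx": 0,"dy": -160,"dz": 0,"rx": 0,"ry": 0,"rz": 0}
    - {"dx": 0,"dy": -200,"dz": 0,"rx": 0,"ry": 0,"rz": 0}

```text
clock: 1.45
tcp_pos: [0.4829, 0.0536, 0.2424]
orientation: [-0.155, 3.137, 0.0]
contact_force: [0.8, -0.2, 0.5]
grip_width: 0.0602
gripper_force: 0.0
```

Emit:
send_rows:
  deltas:
    - {"dx": 0,"dy": -40,"dz": 0,"rx": 0,"ry": 0,"rz": 0}
    - {"dx": 0,"dy": -80,"dz": 0,"rx": 0,"ry": 0,"rz": 0}
    - {"dx": 0,"dy": -120,"dz": 0,"rx": 0,"ry": 0,"rz": 0}
    - {"dx": 0,"dy": -160,"dz": 0,"rx": 0,"ry": 0,"rz": 0}
    - {"dx": 0,"dy": -200,"dz": 0,"rx": 0,"ry": 0,"rz": 0}

```text
clock: 1.87
tcp_pos: [0.4828, -0.1464, 0.2425]
orientation: [-0.156, 3.137, 0.0]
contact_force: [0.2, -0.3, 0.3]
grip_width: 0.0597
gripper_force: 0.0
```

Emit:
send_rows:
  deltas:
    - {"dx": -8,"dy": -37,"dz": 0,"rx": 0,"ry": 0,"rz": 0}
    - {"dx": -16,"dy": -74,"dz": -10,"rx": 0,"ry": 0,"rz": 0}
    - {"dx": -16,"dy": -74,"dz": -50,"rx": 0,"ry": 0,"rz": 0}
    - {"dx": -16,"dy": -74,"dz": -90,"rx": 0,"ry": 0,"rz": 0}
    - {"dx": -16,"dy": -74,"dz": -130,"rx": 0,"ry": 0,"rz": 0}

```text
clock: 2.28
tcp_pos: [0.4675, -0.2196, 0.1115]
orientation: [-0.152, 3.136, -0.001]
contact_force: [0.6, 0.6, -0.4]
grip_width: 0.0602
gripper_force: 0.0
```

Run:
```python
from h import *
f=grab('scene');g=grab('top')
a=f['frame'][110:210,150:270];b=g['frame'][150:260,290:410]
cv2.imwrite('pics/c2.png',np.hstack([cv2.resize(a,(400,400),interpolation=2),cv2.resize(b,(400,400),interpolation=2)]))
```

```text
(no output)
```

View pics/c2.png

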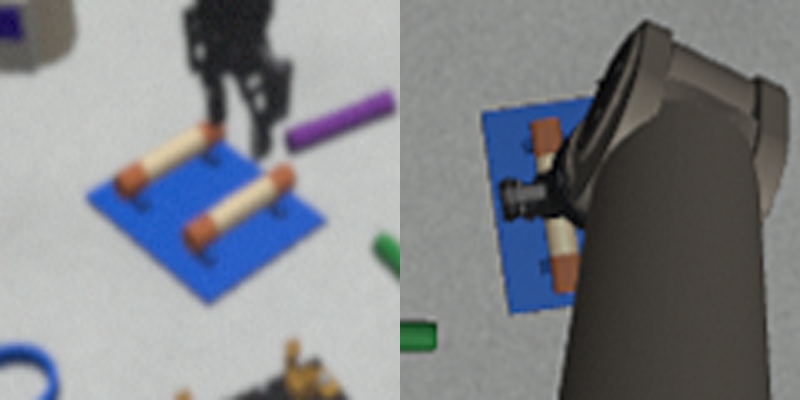

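The gripper straddles fuse A near mid-length: one finger sits left of the fuse at (525,200) in the right-hand crop. Descending to grip.

Emit:
send_rows:
  deltas:
    - {"dx": 0,"dy": 0,"dz": -35,"rx": 0,"ry": 0,"rz": 0}
    - {"dx": 0,"dy": 0,"dz": -65,"rx": 0,"ry": 0,"rz": 0}
    - {"dx": 0,"dy": 0,"dz": -87,"rx": 0,"ry": 0,"rz": 0}
    - {"dx": 0,"dy": 0,"dz": -87,"rx": 0,"ry": 0,"rz": 0}
    - {"dx": 0,"dy": 0,"dz": -87,"rx": 0,"ry": 0,"rz": 0}

```text
clock: 2.8
tcp_pos: [0.468, -0.2186, 0.0265]
orientation: [-0.156, 3.138, 0.0]
contact_force: [0.4, -0.6, 0.5]
grip_width: 0.0599
gripper_force: 0.0
```

Emit:
send_rows:
  deltas:
    - {"dx": 0,"dy": 0,"dz": 0,"rx": 0,"ry": 0,"rz": 0}
    - {"dx": 0,"dy": 0,"dz": 0,"rx": 0,"ry": 0,"rz": 0}
    - {"dx": 0,"dy": 0,"dz": 0,"rx": 0,"ry": 0,"rz": 0}
    - {"dx": 0,"dy": 0,"dz": 0,"rx": 0,"ry": 0,"rz": 0}
    - {"dx": 0,"dy": 0,"dz": 0,"rx": 0,"ry": 0,"rz": 0}
  jaw: 20
  newtons: 50

```text
clock: 3.22
tcp_pos: [0.4696, -0.2231, 0.0283]
orientation: [-0.15, 3.132, -0.01]
contact_force: [-0.9, -9.0, 5.9]
grip_width: 0.0257
gripper_force: 48.7
```

Emit:
send_rows:
  deltas:
    - {"dx": 0,"dy": -3,"dz": 10,"rx": 0,"ry": 0,"rz": 0}
    - {"dx": 0,"dy": -3,"dz": 35,"rx": 0,"ry": 0,"rz": 0}
    - {"dx": 0,"dy": -3,"dz": 60,"rx": 0,"ry": 0,"rz": 0}
    - {"dx": 0,"dy": -3,"dz": 80,"rx": 0,"ry": 0,"rz": 0}
    - {"dx": 0,"dy": -3,"dz": 90,"rx": 0,"ry": 0,"rz": 0}

```text
clock: 3.63
tcp_pos: [0.4685, -0.2218, 0.1188]
orientation: [-0.155, 3.134, -0.001]
contact_force: [1.0, -0.4, -3.7]
grip_width: 0.0254
gripper_force: 49.7
```

Emit:
send_rows:
  deltas:
    - {"dx": 0,"dy": 0,"dz": 0,"rx": 0,"ry": 0,"rz": 0}
    - {"dx": 0,"dy": 0,"dz": 0,"rx": 0,"ry": 0,"rz": 0}
    - {"dx": 0,"dy": 0,"dz": 0,"rx": 0,"ry": 0,"rz": 0}
    - {"dx": 0,"dy": 0,"dz": 0,"rx": 0,"ry": 0,"rz": 0}
    - {"dx": 0,"dy": 0,"dz": 0,"rx": 0,"ry": 0,"rz": 0}

```text
clock: 4.05
tcp_pos: [0.4665, -0.2211, 0.1142]
orientation: [0.155, -3.135, -0.001]
contact_force: [-0.4, 0.6, -2.5]
grip_width: 0.0254
gripper_force: 49.7
```

Run:
```python
from h import *
for i in range(8):
    g=r.grab_frame('scene'); o=r.get_obs(); print(o['clock'],o['contact_force'].round(2),o['moment'].round(3),o['tcp_pos'].round(4),o['grip_width'])
```

```text
4.1 [ 0.37  0.07 -2.87] [-0.003 -0.05  -0.015] [ 0.4667 -0.2213  0.1143] 0.02556152869933503
4.15 [ 0.55 -0.03 -3.88] [-0.001 -0.011  0.046] [ 0.4668 -0.2213  0.1145] 0.025422441926698514
4.2 [ 0.01 -0.86 -2.86] [-0.005  0.016 -0.012] [ 0.4669 -0.2214  0.1146] 0.025483039675002934
4.25 [-0.5   0.08 -3.41] [-0.011 -0.013  0.017] [ 0.4671 -0.2215  0.1148] 0.02563802622307478
4.3 [-0.59  0.17 -3.42] [-0.094 -0.03   0.   ] [ 0.4672 -0.2215  0.1149] 0.025395496834318538
4.35 [-0.05  0.53 -2.54] [-0.073  0.018  0.036] [ 0.4672 -0.2215  0.1151] 0.025267528305616793
4.4 [-0.39 -0.37 -3.76] [ 0.029 -0.001  0.002] [ 0.4673 -0.2215  0.1151] 0.025421049488841805
4.45 [ 0.65  0.38 -2.31] [-0.006  0.049  0.013] [ 0.4673 -0.2215  0.1152] 0.025562062395487004
```

The wrist reads about 3 N, which is 300 g, so fuse A is the filled one. Taking it to the holder.

Emit:
send_rows:
  deltas:
    - {"dx": 20,"dy": 25,"dz": 5,"rx": 0,"ry": 0,"rz": -3}
    - {"dx": 40,"dy": 55,"dz": 5,"rx": 0,"ry": 0,"rz": -6}
    - {"dx": 60,"dy": 85,"dz": 5,"rx": 0,"ry": 0,"rz": -9}
    - {"dx": 80,"dy": 115,"dz": 5,"rx": 0,"ry": 0,"rz": -12.7}
    - {"dx": 95,"dy": 140,"dz": 5,"rx": 0,"ry": 0,"rz": -12.7}

```text
clock: 4.87
tcp_pos: [0.5641, -0.0785, 0.1204]
orientation: [0.195, 3.134, 0.001]
contact_force: [0.6, 0.4, -3.3]
grip_width: 0.0254
gripper_force: 49.8
```

Emit:
send_rows:
  deltas:
    - {"dx": 15,"dy": 24,"dz": 0,"rx": 0,"ry": 0,"rz": 0}
    - {"dx": 30,"dy": 44,"dz": 0,"rx": 0,"ry": 0,"rz": 0}
    - {"dx": 42,"dy": 64,"dz": 0,"rx": 0,"ry": 0,"rz": 0}
    - {"dx": 42,"dy": 64,"dz": 0,"rx": 0,"ry": 0,"rz": 0}
    - {"dx": 42,"dy": 64,"dz": 0,"rx": 0,"ry": 0,"rz": 0}

```text
clock: 5.28
tcp_pos: [0.6048, -0.0154, 0.12]
orientation: [-0.187, -3.136, -0.001]
contact_force: [-0.2, -0.5, -3.2]
grip_width: 0.0254
gripper_force: 49.8
```

Run:
```python
from h import *
f=grab('scene');g=grab('top')
a=f['frame'][130:260,160:290];b=g['frame'][110:220,210:320]
cv2.imwrite('pics/c3.png',np.hstack([cv2.resize(a,(400,400),interpolation=2),cv2.resize(b,(400,400),interpolation=2)]))
o=r.get_obs();print(o['tcp_pos'],o['orientation'],o['contact_force'])
```

```text
[ 0.6037382  -0.01836013  0.12007163] [-1.93563163e-01 -3.13475925e+00  1.16501863e-03] [ 0.16171477  0.47991268 -3.22411342]
```

View pics/c3.png

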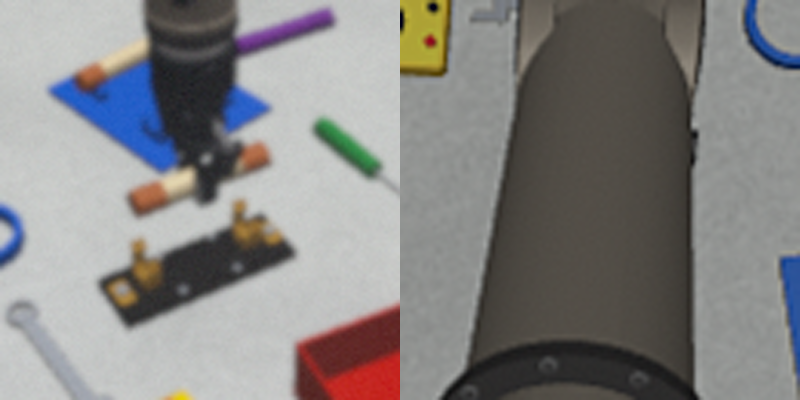

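The scene crop shows the fuse held level and parallel to the holder, above and slightly behind the clips at (145,265) and (245,225). I'll fit the held fuse and the clips in the same scene view.

Run:
```python
from m import *
from scipy.optimize import least_squares
o=r.get_obs(); t=o['tcp_pos']
ps=[];cl=[[],[]];fu=[]
for i in range(4):
    f=grab('scene');P=cloud(f);H,S,V=cv2.split(cv2.cvtColor(f['frame'],cv2.COLOR_BGR2HSV))
    x,y,z=P[...,0],P[...,1],P[...,2]
    w=(H<30)&(S>45)&(V>60)&(z>.1)&(z<.16)&(abs(x-.605)<.1)&(abs(y+.02)<.06)
    ps.append(P[w]); fu.append(rect(P,w))
    w=(H<30)&(S>70)&(V>40)&(abs(y+.02)<.12)&(x>.4)&(x<.75)&(z>.025)&(z<.065)
    for m in big(w,2):
        c=rect(P,m); cl[int(c[0][0]>605)].append(c[0])
print(fu[0],fu[1]); C=np.array([np.mean(c,0) for c in cl]); print('clips',C,C.mean(0))
q=np.concatenate(ps)*1000
a=np.radians(-7)
d=np.array([np.cos(a),np.sin(a),0]);n=np.array([-np.sin(a),np.cos(a),0])
T=np.array([t[0],t[1],0])*1000
def lo(p): p=np.r_[p,0][:3]-T; return p@d,p@n
u=(q-T)@d;v=(q-T)@n;zz=q[:,2]
s=least_squares(lambda p:np.hypot(v-p[0]-p[1]*u/50,zz-p[2]-p[3]*u/50)-13.5,[0,0,127,0],loss='soft_l1').x
print('fuse lateral,yaw,z,pitch',s, 'ends',np.percentile(u,[0.5,2,98,99.5]))
print('tcp',t,'clips local to tcp (along,lat)',lo(C[0]),lo(C[1]))
```

```text
(array([604.6, -15.1]), array([138.9,  38.6]), -1.3, array([124.6, 134.3, 138.7]), 252) (array([603.4, -15.8]), array([140.6,  32. ]), -5.9, array([124.6, 134.1, 138.6]), 257)
clips [[553.6    -9.425]
 [664.175 -23.6  ]] [608.8875 -16.5125]
fuse lateral,yaw,z,pitch [  1.26711511   0.21984408 124.54730456  -0.25210691] ends [-69.06548774 -67.32738896  69.08433943  69.54803584]
tcp [ 0.6037382  -0.01836013  0.12007163] clips local to tcp (along,lat) (np.float64(-50.85339552212667), np.float64(2.758216690463779)) (np.float64(60.62489313838041), np.float64(2.1645776379722164))
```

Emit:
send_rows:
  deltas:
    - {"dx": 4.5,"dy": 0.5,"dz": -10,"rx": 0,"ry": 0,"rz": 0}
    - {"dx": 4.5,"dy": 0.5,"dz": -25,"rx": 0,"ry": 0,"rz": 0}
    - {"dx": 4.5,"dy": 0.5,"dz": -40,"rx": 0,"ry": 0,"rz": 0}
    - {"dx": 4.5,"dy": 0.5,"dz": -44,"rx": 0,"ry": 0,"rz": 0}
    - {"dx": 4.5,"dy": 0.5,"dz": -44,"rx": 0,"ry": 0,"rz": 0}
  newtons: 80
  jaw: 15

```text
clock: 6.0
tcp_pos: [0.6077, -0.0172, 0.0746]
orientation: [-0.193, -3.132, 0.001]
contact_force: [-0.4, 0.7, -2.7]
grip_width: 0.0247
gripper_force: 78.7
```

Run:
```python
from h import *
f=grab('scene');a=f['frame'][160:250,175:275]
cv2.imwrite('pics/c4.png',cv2.resize(a,None,fx=6,fy=6,interpolation=2))
for i in range(3):
  r.grab_frame('top');o=r.get_obs();print(o['tcp_pos'],o['orientation'],o['contact_force'])
```

```text
[ 0.60910369 -0.01727673  0.07642596] [ 1.93258504e-01  3.13546920e+00 -1.99374637e-04] [-0.38514696 -0.38848698 -2.68164103]
[ 0.60941842 -0.01722203  0.07686748] [1.93110683e-01 3.13461304e+00 2.90662520e-05] [ 0.68193204 -0.29549557 -3.45145873]
[ 0.60955519 -0.0171099   0.07710866] [1.92914874e-01 3.13418139e+00 2.93287566e-04] [-0.2233369  -0.35777092 -2.31221625]
```

View pics/c4.png

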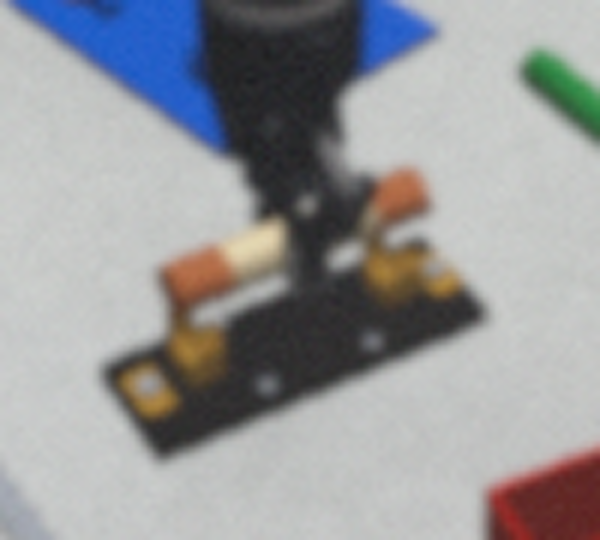

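The crop shows the fuse just above both clips, left cap (198,280) over the left clip and right cap (402,195) over the right clip. I'll measure the offset once more.

Run:
```python
from m import *
from scipy.optimize import least_squares
o=r.get_obs(); t=o['tcp_pos']; T=np.array([t[0],t[1],0])*1000
a=np.radians(-7);d=np.array([np.cos(a),np.sin(a),0]);n=np.array([-np.sin(a),np.cos(a),0])
q=[]
for i in range(4):
    f=grab('scene');P=cloud(f);H,S,V=cv2.split(cv2.cvtColor(f['frame'],cv2.COLOR_BGR2HSV))
    x,y,z=P[...,0],P[...,1],P[...,2]
    w=(H<30)&(S>45)&(V>60)&(z>.075)&(z<.11)&(abs(x-.605)<.1)&(abs(y+.02)<.06); q.append(P[w])
q=np.concatenate(q)*1000;u=(q-T)@d;v=(q-T)@n
s=least_squares(lambda p:np.hypot(v-p[0]-p[1]*u/50,q[:,2]-p[2]-p[3]*u/50)-13.5,[0,0,82,0],loss='soft_l1').x
print(t,s,np.percentile(u,[0.5,2,98,99.5]))
c=np.r_[608.9,-16.5,0]-T;print('clips',c@d,c@n)
```

```text
[ 0.60955519 -0.0171099   0.07710866] [ 1.86624809  0.43350449 81.17497217 -0.09984502] [-69.87876694 -67.44339485  68.87167458  69.67117662]
clips -0.7246352215902878 0.5255071747440873
```

Emit:
send_rows:
  deltas:
    - {"dx": -0.5,"dy": -1,"dz": -6,"rx": 0,"ry": 0,"rz": 0}
    - {"dx": -0.5,"dy": -1,"dz": -12,"rx": 0,"ry": 0,"rz": 0}
    - {"dx": -0.5,"dy": -1,"dz": -18,"rx": 0,"ry": 0,"rz": 0}
    - {"dx": -0.5,"dy": -1,"dz": -24,"rx": 0,"ry": 0,"rz": 0}
    - {"dx": -0.5,"dy": -1,"dz": -30,"rx": 0,"ry": 0,"rz": 0}

```text
clock: 6.82
tcp_pos: [0.6099, -0.0189, 0.0471]
orientation: [0.194, 3.133, -0.001]
contact_force: [0.0, -1.7, 5.8]
grip_width: 0.0244
gripper_force: 80.0
```

Emit:
send_rows:
  deltas:
    - {"dx": 0,"dy": 0,"dz": -3,"rx": 0,"ry": 0,"rz": 0}
    - {"dx": 0,"dy": 0,"dz": -6,"rx": 0,"ry": 0,"rz": 0}
    - {"dx": 0,"dy": 0,"dz": -9,"rx": 0,"ry": 0,"rz": 0}
    - {"dx": 0,"dy": 0,"dz": -12,"rx": 0,"ry": 0,"rz": 0}
    - {"dx": 0,"dy": 0,"dz": -12,"rx": 0,"ry": 0,"rz": 0}

```text
clock: 7.23
tcp_pos: [0.6077, -0.0186, 0.0363]
orientation: [-0.194, -3.134, -0.001]
contact_force: [-9.9, -1.3, 23.4]
grip_width: 0.0247
gripper_force: 82.1
```

```bash
cat > fu.py <<'E'
from m import *
from scipy.optimize import least_squares
def go():
    q=[]
    for i in range(3):
        f=grab('scene');P=cloud(f);H,S,V=cv2.split(cv2.cvtColor(f['frame'],cv2.COLOR_BGR2HSV))
        x,y,z=P[...,0],P[...,1],P[...,2]
        T=np.array([608.9,-16.5,0]);a=np.radians(-7);d=np.array([np.cos(a),np.sin(a),0]);n=np.array([-np.sin(a),np.cos(a),0])
        U=(P*1000-T)@d;W=(P*1000-T)@n
        cream=(H<30)&(S>25)&(V>90)&(z>.035)&(z<.08)&(abs(U)<46)&(abs(W)<25)
        cop=(H<13)&(S>70)&(V>60)&(z>.03)&(z<.08)&(abs(U)<85)&(abs(U)>35)&(abs(W)<25)
        q.append(np.c_[U[cream|cop],W[cream|cop],P[...,2][cream|cop]*1000])
    q=np.concatenate(q);u,v,z=q.T
    s=least_squares(lambda p:np.hypot(v-p[0]-p[1]*u/50,z-p[2]-p[3]*u/50)-13.5,[0,0,45,0],loss='soft_l1').x
    print('lat,yaw,z,pitch',s.round(2),'ends',np.percentile(u,[0.5,2,98,99.5]).round(1),len(q))
    o=r.get_obs();print(o['clock'],o['tcp_pos'],o['contact_force'],o['moment'])
    return f
if __name__=='__main__': go()
E
python3 fu.py
```

```text
lat,yaw,z,pitch [-0.69  0.16 40.69  0.12] ends [-69.3 -66.9  68.2  68.7] 579
7.3833 [ 0.60770041 -0.01866806  0.03633593] [-9.9771119  -1.738009   23.31581463] [-0.43149314  1.86585891 -0.05645872]
```

Pushed with 23 N, fuse level, and centred to within 1 mm of the clips. Releasing and lifting.

Emit:
send_rows:
  deltas:
    - {"dx": 0,"dy": 0,"dz": 6,"rx": 0,"ry": 0,"rz": 0}
    - {"dx": 0,"dy": 0,"dz": 6,"rx": 0,"ry": 0,"rz": 0}
    - {"dx": 0,"dy": 0,"dz": 6,"rx": 0,"ry": 0,"rz": 0}
    - {"dx": 0,"dy": 0,"dz": 6,"rx": 0,"ry": 0,"rz": 0}
    - {"dx": 0,"dy": 0,"dz": 6,"rx": 0,"ry": 0,"rz": 0}
  jaw: 60
  newtons: 50

```text
clock: 7.8
tcp_pos: [0.6082, -0.0176, 0.0399]
orientation: [-0.192, -3.135, -0.0]
contact_force: [-0.1, -0.1, -0.2]
grip_width: 0.0602
gripper_force: 0.0
```

Emit:
send_rows:
  deltas:
    - {"dx": 0,"dy": 0,"dz": 10,"rx": 0,"ry": 0,"rz": 0}
    - {"dx": 0,"dy": 0,"dz": 35,"rx": 0,"ry": 0,"rz": 0}
    - {"dx": 0,"dy": 0,"dz": 65,"rx": 0,"ry": 0,"rz": 0}
    - {"dx": 0,"dy": 0,"dz": 95,"rx": 0,"ry": 0,"rz": 0}
    - {"dx": 0,"dy": 0,"dz": 125,"rx": 0,"ry": 0,"rz": 0}

```text
clock: 8.22
tcp_pos: [0.6081, -0.0181, 0.167]
orientation: [-0.193, -3.135, 0.0]
contact_force: [1.3, 0.5, -0.2]
grip_width: 0.0602
gripper_force: 0.0
```

Run:
```python
from fu import *
f=go();a=f['frame'][160:250,175:275]
cv2.imwrite('pics/c5.png',cv2.resize(a,None,fx=6,fy=6,interpolation=2))
```

```text
lat,yaw,z,pitch [-0.86 -0.26 40.53  0.1 ] ends [-68.7 -64.5  67.9  68.4] 924
8.3667 [ 0.61017427 -0.01806722  0.16848321] [ 0.16007787  0.02173283 -1.15764426] [ 0.0043908  -0.01514944 -0.04471314]
```

View pics/c5.png

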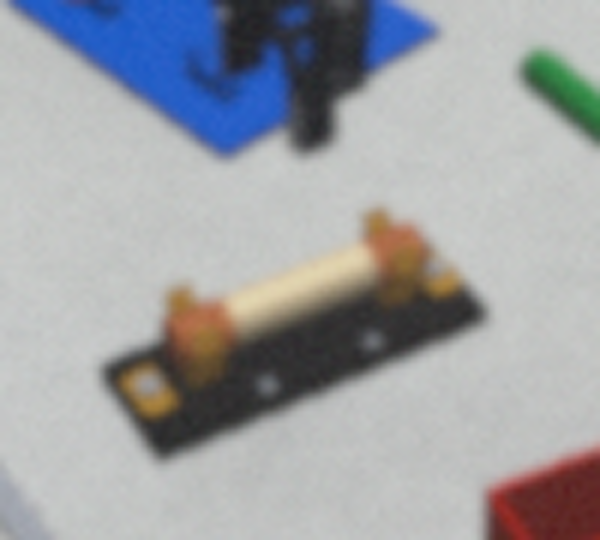

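The fuse sits in both clips, caps at (200,330) and (398,255), symmetric and level. Now for the shell, fuse B, at about (482,-332).

Emit:
send_rows:
  deltas:
    - {"dx": -15,"dy": -36,"dz": 0,"rx": 0,"ry": 0,"rz": 3}
    - {"dx": -30,"dy": -72,"dz": 0,"rx": 0,"ry": 0,"rz": 6}
    - {"dx": -45,"dy": -108,"dz": 0,"rx": 0,"ry": 0,"rz": 9}
    - {"dx": -60,"dy": -144,"dz": 0,"rx": 0,"ry": 0,"rz": 12.7}
    - {"dx": -75,"dy": -180,"dz": 0,"rx": 0,"ry": 0,"rz": 12.7}

```text
clock: 8.78
tcp_pos: [0.5316, -0.1991, 0.1643]
orientation: [0.161, -3.136, -0.001]
contact_force: [-0.2, -0.9, -1.3]
grip_width: 0.0602
gripper_force: 0.0
```

Emit:
send_rows:
  deltas:
    - {"dx": -15,"dy": -36,"dz": 0,"rx": 0,"ry": 0,"rz": 0}
    - {"dx": -30,"dy": -72,"dz": 0,"rx": 0,"ry": 0,"rz": 0}
    - {"dx": -45,"dy": -108,"dz": -5,"rx": 0,"ry": 0,"rz": 0}
    - {"dx": -52,"dy": -134,"dz": -30,"rx": 0,"ry": 0,"rz": 0}
    - {"dx": -52,"dy": -134,"dz": -65,"rx": 0,"ry": 0,"rz": 0}

```text
clock: 9.2
tcp_pos: [0.4791, -0.3405, 0.1019]
orientation: [-0.141, 3.135, -0.011]
contact_force: [-0.4, -0.8, -0.0]
grip_width: 0.0601
gripper_force: 0.0
```

Emit:
send_rows:
  deltas:
    - {"dx": 0,"dy": 0,"dz": 0,"rx": 0,"ry": 0,"rz": 0}
    - {"dx": 0,"dy": 0,"dz": 0,"rx": 0,"ry": 0,"rz": 0}

```text
clock: 9.37
tcp_pos: [0.4794, -0.3308, 0.0981]
orientation: [0.154, -3.133, -0.005]
contact_force: [-0.4, -0.5, 0.5]
grip_width: 0.0603
gripper_force: 0.0
```

Emit:
send_rows:
  deltas:
    - {"dx": 1,"dy": 0,"dz": -30,"rx": 0,"ry": 0,"rz": 0}
    - {"dx": 1,"dy": 0,"dz": -55,"rx": 0,"ry": 0,"rz": 0}
    - {"dx": 1,"dy": 0,"dz": -72,"rx": 0,"ry": 0,"rz": 0}
    - {"dx": 1,"dy": 0,"dz": -72,"rx": 0,"ry": 0,"rz": 0}
    - {"dx": 1,"dy": 0,"dz": -72,"rx": 0,"ry": 0,"rz": 0}

```text
clock: 9.78
tcp_pos: [0.4832, -0.3311, 0.029]
orientation: [-0.158, 3.138, 0.001]
contact_force: [-1.1, -0.1, 0.8]
grip_width: 0.0601
gripper_force: 0.0
```

Emit:
send_rows:
  deltas:
    - {"dx": 0,"dy": 0,"dz": 0,"rx": 0,"ry": 0,"rz": 0}
    - {"dx": 0,"dy": 0,"dz": 0,"rx": 0,"ry": 0,"rz": 0}
    - {"dx": 0,"dy": 0,"dz": 0,"rx": 0,"ry": 0,"rz": 0}
    - {"dx": 0,"dy": 0,"dz": 0,"rx": 0,"ry": 0,"rz": 0}
    - {"dx": 0,"dy": 0,"dz": 0,"rx": 0,"ry": 0,"rz": 0}
  jaw: 20

```text
clock: 10.2
tcp_pos: [0.4835, -0.3324, 0.0301]
orientation: [-0.155, 3.135, -0.002]
contact_force: [-1.4, 1.1, 7.7]
grip_width: 0.0254
gripper_force: 48.6
```

Emit:
send_rows:
  deltas:
    - {"dx": 0,"dy": 0,"dz": 10,"rx": 0,"ry": 0,"rz": 0}
    - {"dx": 0,"dy": 0,"dz": 40,"rx": 0,"ry": 0,"rz": 0}
    - {"dx": 0,"dy": 0,"dz": 75,"rx": 0,"ry": 0,"rz": 0}
    - {"dx": 0,"dy": 0,"dz": 110,"rx": 0,"ry": 0,"rz": 0}
    - {"dx": 0,"dy": 0,"dz": 145,"rx": 0,"ry": 0,"rz": 0}

```text
clock: 10.62
tcp_pos: [0.4818, -0.3319, 0.1757]
orientation: [0.155, -3.138, 0.0]
contact_force: [1.3, -0.0, -0.8]
grip_width: 0.0255
gripper_force: 49.3
```

Emit:
send_rows:
  deltas:
    - {"dx": 0,"dy": 0,"dz": 0,"rx": 0,"ry": 0,"rz": 0}
    - {"dx": 0,"dy": 0,"dz": 0,"rx": 0,"ry": 0,"rz": 0}
    - {"dx": 0,"dy": 0,"dz": 0,"rx": 0,"ry": 0,"rz": 0}
    - {"dx": 0,"dy": 0,"dz": 0,"rx": 0,"ry": 0,"rz": 0}
    - {"dx": 0,"dy": 0,"dz": 0,"rx": 0,"ry": 0,"rz": 0}

```text
clock: 11.03
tcp_pos: [0.4814, -0.3313, 0.1718]
orientation: [0.155, -3.135, -0.002]
contact_force: [0.1, -0.4, -1.4]
grip_width: 0.0253
gripper_force: 49.3
```

It weighs about 1.1 N, so this is the empty shell. On to the bin.

Emit:
send_rows:
  deltas:
    - {"dx": 2,"dy": 39,"dz": 0,"rx": 0,"ry": 0,"rz": -4}
    - {"dx": 4,"dy": 78,"dz": 0,"rx": 0,"ry": 0,"rz": -8}
    - {"dx": 7,"dy": 117,"dz": 0,"rx": 0,"ry": 0,"rz": -12}
    - {"dx": 10,"dy": 156,"dz": 0,"rx": 0,"ry": 0,"rz": -15}
    - {"dx": 13,"dy": 195,"dz": 0,"rx": 0,"ry": 0,"rz": -17.5}

```text
clock: 11.45
tcp_pos: [0.4944, -0.1353, 0.1723]
orientation: [-0.329, -3.122, 0.0]
contact_force: [1.7, 0.3, -0.6]
grip_width: 0.0254
gripper_force: 49.4
```

Emit:
send_rows:
  deltas:
    - {"dx": 3,"dy": 40,"dz": 0,"rx": 0,"ry": 0,"rz": 0}
    - {"dx": 6,"dy": 80,"dz": 0,"rx": 0,"ry": 0,"rz": 0}
    - {"dx": 9,"dy": 120,"dz": 0,"rx": 0,"ry": 0,"rz": 0}
    - {"dx": 12,"dy": 160,"dz": 0,"rx": 0,"ry": 0,"rz": 0}
    - {"dx": 15,"dy": 200,"dz": 0,"rx": 0,"ry": 0,"rz": 0}

```text
clock: 11.87
tcp_pos: [0.5095, 0.0648, 0.1724]
orientation: [-0.324, -3.123, 0.001]
contact_force: [1.3, -1.3, -0.4]
grip_width: 0.0257
gripper_force: 49.4
```

Emit:
send_rows:
  deltas:
    - {"dx": 3,"dy": 40,"dz": 0,"rx": 0,"ry": 0,"rz": 0}
    - {"dx": 6,"dy": 80,"dz": 0,"rx": 0,"ry": 0,"rz": 0}
    - {"dx": 9,"dy": 120,"dz": 0,"rx": 0,"ry": 0,"rz": 0}
    - {"dx": 12,"dy": 160,"dz": 0,"rx": 0,"ry": 0,"rz": 0}
    - {"dx": 15,"dy": 195,"dz": 0,"rx": 0,"ry": 0,"rz": 0}

```text
clock: 12.28
tcp_pos: [0.5243, 0.2608, 0.1721]
orientation: [-0.321, -3.123, 0.001]
contact_force: [0.1, 0.3, -0.5]
grip_width: 0.0256
gripper_force: 49.4
```

Emit:
send_rows:
  deltas:
    - {"dx": 0,"dy": 7,"dz": 0,"rx": 0,"ry": 0,"rz": 0}
    - {"dx": 0,"dy": 10,"dz": -10,"rx": 0,"ry": 0,"rz": 0}
    - {"dx": 0,"dy": 10,"dz": -30,"rx": 0,"ry": 0,"rz": 0}
    - {"dx": 0,"dy": 10,"dz": -55,"rx": 0,"ry": 0,"rz": 0}
    - {"dx": 0,"dy": 10,"dz": -70,"rx": 0,"ry": 0,"rz": 0}

```text
clock: 12.7
tcp_pos: [0.524, 0.2651, 0.0999]
orientation: [-0.327, -3.122, 0.006]
contact_force: [0.8, -0.8, -0.3]
grip_width: 0.0254
gripper_force: 49.5
```

Emit:
send_rows:
  deltas:
    - {"dx": 0,"dy": 0,"dz": -25,"rx": 0,"ry": 0,"rz": 0}
    - {"dx": 0,"dy": 0,"dz": -50,"rx": 0,"ry": 0,"rz": 0}
    - {"dx": 0,"dy": 0,"dz": -70,"rx": 0,"ry": 0,"rz": 0}
    - {"dx": 0,"dy": 0,"dz": -80,"rx": 0,"ry": 0,"rz": 0}
    - {"dx": 0,"dy": 0,"dz": -80,"rx": 0,"ry": 0,"rz": 0}

```text
clock: 13.12
tcp_pos: [0.5234, 0.2651, 0.0202]
orientation: [-0.326, -3.12, 0.007]
contact_force: [-0.7, -0.2, -0.4]
grip_width: 0.0255
gripper_force: 49.5
```

Emit:
send_rows:
  deltas:
    - {"dx": 0,"dy": 0,"dz": 0,"rx": 0,"ry": 0,"rz": 0}
    - {"dx": 0,"dy": 0,"dz": 0,"rx": 0,"ry": 0,"rz": 0}
    - {"dx": 0,"dy": 0,"dz": 0,"rx": 0,"ry": 0,"rz": 0}
    - {"dx": 0,"dy": 0,"dz": 0,"rx": 0,"ry": 0,"rz": 0}
    - {"dx": 0,"dy": 0,"dz": 0,"rx": 0,"ry": 0,"rz": 0}
  jaw: 50

```text
clock: 13.53
tcp_pos: [0.5259, 0.2684, 0.0243]
orientation: [0.323, 3.124, 0.002]
contact_force: [-0.3, 0.0, -0.0]
grip_width: 0.05
gripper_force: 0.0
```

Emit:
send_rows:
  deltas:
    - {"dx": 0,"dy": 0,"dz": 15,"rx": 0,"ry": 0,"rz": 0}
    - {"dx": 0,"dy": 0,"dz": 45,"rx": 0,"ry": 0,"rz": 0}
    - {"dx": 0,"dy": 0,"dz": 80,"rx": 0,"ry": 0,"rz": 0}
    - {"dx": 0,"dy": 0,"dz": 115,"rx": 0,"ry": 0,"rz": 0}
    - {"dx": 0,"dy": 0,"dz": 150,"rx": 0,"ry": 0,"rz": 0}

```text
clock: 13.95
tcp_pos: [0.5251, 0.2679, 0.1754]
orientation: [0.324, 3.125, 0.0]
contact_force: [0.4, 1.2, -0.4]
grip_width: 0.0501
gripper_force: 0.0
```

Emit:
send_rows:
  deltas:
    - {"dx": -10,"dy": 38,"dz": 0,"rx": 0,"ry": 0,"rz": 0}
    - {"dx": -20,"dy": 76,"dz": 20,"rx": 0,"ry": 0,"rz": 0}
    - {"dx": -30,"dy": 114,"dz": 40,"rx": 0,"ry": 0,"rz": 0}
    - {"dx": -40,"dy": 150,"dz": 60,"rx": 0,"ry": 0,"rz": 0}
    - {"dx": -50,"dy": 185,"dz": 70,"rx": 0,"ry": 0,"rz": 0}

```text
clock: 14.37
tcp_pos: [0.476, 0.453, 0.2459]
orientation: [0.325, 3.122, 0.004]
contact_force: [0.9, 0.0, 0.3]
grip_width: 0.0502
gripper_force: 0.0
```

Run:
```python
from fu import *
f=go();g=grab('top')
cv2.imwrite('pics/c6.png',np.hstack([cv2.resize(f['frame'],(400,300)),cv2.resize(g['frame'],(400,300))]))
P=cloud(g);H,S,V=cv2.split(cv2.cvtColor(g['frame'],cv2.COLOR_BGR2HSV));x,y,z=P[...,0],P[...,1],P[...,2]
m=big((H>7)&(H<30)&(S>40)&(V>60)&(abs(x-.524)<.13)&(abs(y-.27)<.1)&(z>.005))[0];print('bin fuse',rect(P,m))
```

```text
lat,yaw,z,pitch [-0.72 -0.48 40.57  0.17] ends [-68.3 -64.9  67.8  68.7] 923
14.5167 [0.47334549 0.45652973 0.24425798] [ 0.19772856 -0.72187123 -0.76204564] [-0.02138405  0.02435554 -0.02677284]
bin fuse (array([522.4, 267.1]), array([138.1,  24.1]), -12.2, array([20.1, 28.5, 33. ]), 368)
```

View pics/c6.png

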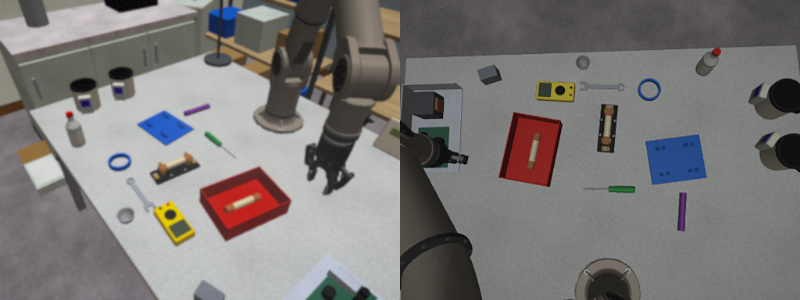

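The shell lies in the bin at (532,152), the filled fuse is in the holder at (607,125), and the bystanders have not moved.

```bash
python3 -c "
from bench import r
print(r.hand_in())"
```

```text
the job is handed in; nothing more can be done
None
```

The job is handed in, though no verdict came back: the filled fuse (about 3 N on lifting) is snapped into both clips and measured within about 1 mm of centre, the empty shell (about 1 N) lies in the red bin, and the bystanders looked unmoved in the last picture.

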